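Square up a stack of packing plates and clamp it

ROBOT

A 6-joint arm with a two-finger parallel gripper is mounted at the origin on a cart in front of the work surface, level with it; the furniture and walls round the work are solid. World frame = base frame: x ahead of the robot, y to its left, z up, the work surface at z = 0. Lengths are in m, angles in rad, forces in N, time in s.
With the tool pointing down it reaches from about 0.3 to 0.825 m from the base axis. Payload 5.4 kg.
Tool frame: the origin (TCP) lies at the very end of the fingers, on their centre line; the grasp point (between the pads) lies 19 mm behind it; z points along the fingers, y is the line along which they close (so a half turn about z gives the same grasp; the last joint's range is limited). The gripper opens to 92 mm and grips with 3 to 60 N. Pads are 20 mm wide; open, the fingers measure 128 mm over their backs; the gripper's body (75 mm by 189 mm) begins 69 mm behind the grasp point.
Start: joints at [0.906, 0.158, 1.597, -0, 1.386, -0.21], TCP at [0.253, 0.517, 0.215] pointing down, gripper open.
Joint ranges: [-2.91, 2.91], [-0.94, 2.29], [0.18, 2.7], [-1.29, 4.43], [0.17, 2.64], [-3, 3]. Speed limits (rad/s): [2.57, 2.57, 3.14, 3.14, 3.14, 3.14].

INTERFACE

Orientations are given as a unit quaternion [x, y, z, w].
In Python, from plant import ctrl gives the robot as it stands. The module is installed in compiled form; this text tells all that it offers.
- The arm moves only by the tool carry_out, never from a script. Its argument "series" is a list of rows, each a list of 3 entries, a list of its own where there are three numbers: the turn, a rotation vector about the tool's x, y, z in rad, then the shift along the tool's x, y, z in m, then the opening, from -1 (shut) to 1 (fully open). In form: [[[rx, ry, rz], [x, y, z], fingers], ...]. A call has 1 to 10 rows; each row shifts and turns the commanded pose from where the row before left it, along the tool's axes as they then stand; what a row does not reach is not made up. A row lasts 1/12 s, in which the tool goes at most 41.7 mm and 7.16 degrees, less where a joint would pass 70% of its speed; a pose out of reach is approached as far as the arm can. A call is refused whole if a number of a shift passes 0.0417 or a number of a turn 0.125, either way. A call with a gripper value outside its range is refused whole. The fingers move at their own pace and stop on an object; the grip force is fixed at half the most. Time passes only in rows, so rows that do not move let the fingers close. It gives the time, the measured TCP pose, the force, the opening and the grip force at its end, in the units of the state.
- ctrl.sense(): the state, without advancing time (a new reading comes with each control period).
- ctrl.capture(name): name is "side" or "top"; returns (picture, depth): 480x640x3 uint8, blue, green, red; 480x640 float32, m along the optical axis (not along the pixel's ray), 0 where there is no reading.
- ctrl.calibration(name): a dict with "fx", "fy", "cx", "cy" (pixels), "R" (3x3) and "t" (3): a world point X has camera coordinates R X + t. Camera axes: x right, y down, z forward; pixel columns grow to the right and rows downward; lengths in m; the calibration is good to about 2 mm. A picture is of the moment at which its call begins. calibration takes no time and is no camera call.
- ctrl.sign_off(): hands the job in; it is judged then, once.
The state is a dict: "clock": time; "q": joint angles; "dq": joint speeds; "effort": joint torques, N m; "eef_pos": TCP position; "ee_rot": TCP orientation; "wrist_force": force on the tool from outside, world axes, zero at the start; "torque": the same for the moment, N m; "grip_width": finger opening in m; "finger_force": force on a finger pad.
Only numpy, scipy, OpenCV 4.12 (cv2) and the standard library are available. Lean on these libraries where they do the work, as an engineer would, in place of code of your own. Each camera call takes 0.05 s, during which the arm holds its last target. There are 200 camera calls.

TASK

Tap the four slotted packing plates on the sloping angle table, keeping them stacked, until the whole stack sits squarely in the corner against the lower fence and the side fence with all its edges flush. Then press the toggle clamp's handle fully down so that its pad holds the stack for drilling. Leave the other things on the bench where they are.

Things in the scene. Friction and masses are not known exactly. Their poses are not given: they have to be found in the camera images.
- angle_table: Angle table fixed on the bench: dark grey bed sloping up away from the robot at 24 degrees, two steel fences in a corner, toggle clamp at its right. Origin: on the bed surface, 88 mm over the bench, where the underside centre of a plate lies when home in the corner. x points up the slope, z square out of the bed, y to the left. The bed reaches from x = -48 to 80 and y = -84 to 92 mm.
- lower_fence (a point): Middle of the top edge of the lower fence's inner face: a face square to the table's x, at x = -35 mm of the angle table, 22 mm high, from y = -39 to +55 mm. The plates' lower long edges belong against it.
- side_fence (a point): Middle of the top edge of the side (right) fence's inner face: a face square to the table's y, at y = -55 mm of the angle table, 22 mm high, from x = -26 to +52 mm. The plates' right short edges belong against it.
- plate_0: Plate 1 of 4 from below: flat plate of dull aluminium with two slots, 70 mm (its x, up the slope) x 110 mm (its y) x 6 mm thick, 0.12 kg. Origin: centre of its underside. The stack is 24 mm high; each plate starts 6 to 20 mm up the slope and 5 to 22 mm to the left of home, a little turned. The slots lie inside; all four edges are whole.
- plate_1: Plate 2 of 4 from below: flat plate of dull aluminium with two slots, 70 mm (its x, up the slope) x 110 mm (its y) x 6 mm thick, 0.12 kg. Origin: centre of its underside. The stack is 24 mm high; each plate starts 6 to 20 mm up the slope and 5 to 22 mm to the left of home, a little turned. The slots lie inside; all four edges are whole.
- plate_2: Plate 3 of 4 from below: flat plate of dull aluminium with two slots, 70 mm (its x, up the slope) x 110 mm (its y) x 6 mm thick, 0.12 kg. Origin: centre of its underside. The stack is 24 mm high; each plate starts 6 to 20 mm up the slope and 5 to 22 mm to the left of home, a little turned. The slots lie inside; all four edges are whole.
- plate_3: Plate 4 of 4 from below: flat plate of dull aluminium with two slots, 70 mm (its x, up the slope) x 110 mm (its y) x 6 mm thick, 0.12 kg. Origin: centre of its underside. The stack is 24 mm high; each plate starts 6 to 20 mm up the slope and 5 to 22 mm to the left of home, a little turned. The slots lie inside; all four edges are whole.
- clamp_handle (a joint): Angle of the toggle clamp's handle over the bed, rad: 0 = closed (parallel to the bed), about 1 = open; it stays where it is left. Pivot at x = -18, y = -106, z = 35 mm of the angle table, axis along the table's x. The handle, a black bar 19 mm thick that ends 89 mm from the pivot, points to the table's -y (right) and swings down to the right; 2 to 4 N at its end move it.
- clamp_pad (a point): Centre of the underside of the rubber pad at the end of the clamp's arm. The arm (pivot at x = -18, y = -83, z = 35 mm of the angle table, 60 mm long, 20 mm wide) is linked to the handle, turns 1.5 times as far, stands up square to the bed when open (99 mm high) and rests the pad on the 24 mm stack when closed.
- handle_end (a point): Point on the upper side of the handle, 75 mm from its pivot, where to press it down.
- paint_brush: parts brush, 186 x 30 x 13 mm, lying to the left of the angle table; origin centre of its underside
- pliers: pliers, 156 x 41 x 12 mm, lying to the right of the angle table; origin centre of the underside
- tape_roll: roll of black tape, 68 mm across and 22 mm high, lying to the left of the angle table; origin centre of its underside
- white_puck: white jar lid, 60 mm across and 16 mm high, lying to the right of the clamp's handle; origin centre of its underside

How it is judged:
On the way, in this order (a step that is already met when the one before it is completed fails the run):
1. all four plates lie square in the corner with their edges flush while the clamp is still open (x of plate_0 in the frame of angle_table between -0.003 and 0.003 m and y of plate_0 in the frame of angle_table between -0.003 and 0.003 m and z of plate_0 in the frame of angle_table between -0.003 and 0.021 m and angle between the x axis of each of plate_0, plate_1, plate_2, plate_3 and the x axis of angle_table, either way round below 0.035 rad and angle between the z axis of each of plate_0, plate_1, plate_2, plate_3 and the z axis of angle_table, either way round below 0.06 rad and x of plate_1 in the frame of angle_table between -0.003 and 0.003 m and y of plate_1 in the frame of angle_table between -0.003 and 0.003 m and z of plate_1 in the frame of angle_table between -0.003 and 0.021 m and x of plate_2 in the frame of angle_table between -0.003 and 0.003 m and y of plate_2 in the frame of angle_table between -0.003 and 0.003 m and z of plate_2 in the frame of angle_table between -0.003 and 0.021 m and x of plate_3 in the frame of angle_table between -0.003 and 0.003 m and y of plate_3 in the frame of angle_table between -0.003 and 0.003 m and z of plate_3 in the frame of angle_table between -0.003 and 0.021 m and value of joint clamp_handle above 0.6 rad), for 0.2 s.
2. the clamp is closed on the squared stack (x of plate_0 in the frame of angle_table between -0.003 and 0.003 m and y of plate_0 in the frame of angle_table between -0.003 and 0.003 m and z of plate_0 in the frame of angle_table between -0.003 and 0.021 m and angle between the x axis of each of plate_0, plate_1, plate_2, plate_3 and the x axis of angle_table, either way round below 0.035 rad and angle between the z axis of each of plate_0, plate_1, plate_2, plate_3 and the z axis of angle_table, either way round below 0.06 rad and x of plate_1 in the frame of angle_table between -0.003 and 0.003 m and y of plate_1 in the frame of angle_table between -0.003 and 0.003 m and z of plate_1 in the frame of angle_table between -0.003 and 0.021 m and x of plate_2 in the frame of angle_table between -0.003 and 0.003 m and y of plate_2 in the frame of angle_table between -0.003 and 0.003 m and z of plate_2 in the frame of angle_table between -0.003 and 0.021 m and x of plate_3 in the frame of angle_table between -0.003 and 0.003 m and y of plate_3 in the frame of angle_table between -0.003 and 0.003 m and z of plate_3 in the frame of angle_table between -0.003 and 0.021 m and value of joint clamp_handle below 0.1 rad), for 0.2 s.
At the end, for the whole second after the job is handed in: All four plates lie stacked on the bed at rest, each within 3 mm of home along both fences and turned less than 2 degrees (0.035 rad), and the clamp's handle is within 0.1 rad of closed (all of step 2 and linear speed of each of plate_0, plate_1, plate_2, plate_3 below 0.01 m/s); the robot touches nothing.
It fails at once if the paint brush is moved more than 20 mm (distance of paint_brush from where it was at the start of the episode above 0.02 m).
It fails at once if the pliers is moved more than 20 mm (distance of pliers from where it was at the start of the episode above 0.02 m).
It fails at once if the tape roll is moved more than 20 mm (distance of tape_roll from where it was at the start of the episode above 0.02 m).
It fails at once if the white puck is moved more than 20 mm (distance of white_puck from where it was at the start of the episode above 0.02 m).
It also fails if it takes over 72 s, if anything falls off the work surface, if the arm or the gripper's body presses on something with over 40 N, if the wrist force passes 120 N, or if a joint passes its speed limit or range.

## Working session

There is one attempt and no reset: what is moved stays moved. The work goes in short steps, Python scripts to look and compute and a tool call to move; the robot and the scene stay as the last step left them, time stands still between calls to the robot, and variables do not carry over. Pictures are saved under pics/ and viewed, at most 10 in all, crops included, and the job is handed in when it is done.

Besides the shell and the picture viewer there is one more tool, called after ">>>" in YAML: its name, and indented under it one key for each argument. carry_out: Moves the arm, as the interface text tells. Its arguments: {"type":"object","properties":{"series":{"type":"array"}},"required":["series"]}

```bash
mkdir -p pics
python3 - <<'E'
from plant import ctrl
import cv2,numpy as np
s=ctrl.sense();print({k:np.round(v,3) for k,v in s.items()})
for n in("top","side"):
    p,d=ctrl.capture(n);cv2.imwrite(f"pics/{n}0.png",p);np.save(f"pics/{n}0.npy",d)
    c=ctrl.calibration(n);print(n,c)
E
```

```text
{'clock': np.float64(0.0), 'q': array([ 0.906,  0.159,  1.598,  0.   ,  1.386, -0.21 ]), 'dq': array([ 0.   ,  0.   , -0.002, -0.   ,  0.   , -0.001]), 'effort': array([-2.0000e-03, -3.8559e+01, -3.2211e+01,  7.0000e-02,  3.8000e-02,
       -0.0000e+00]), 'eef_pos': array([0.252, 0.516, 0.214]), 'ee_rot': array([ 0.225,  0.974, -0.001, -0.   ]), 'wrist_force': array([-0.048,  0.069, -0.64 ]), 'torque': array([ 0.038, -0.021,  0.024]), 'finger_force': np.float64(0.0), 'grip_width': np.float64(0.092)}
top {'fx': 441.939504810193, 'fy': 441.939504810193, 'cx': 323.02351905402844, 'cy': 241.69337444105867, 'R': array([[ 0.01077622, -0.99967319,  0.02318165],
       [-0.98484646, -0.01462374, -0.1728109 ],
       [ 0.17309342, -0.02096812, -0.98468218]]), 't': array([-0.0164544 ,  0.4548067 ,  1.01942985])}
side {'fx': 594.2732380803532, 'fy': 594.2732380803532, 'cx': 314.6713240784045, 'cy': 230.44407956607694, 'R': array([[-0.89008299, -0.45566956,  0.01084074],
       [-0.18078049,  0.33109482, -0.92611804],
       [ 0.41841449, -0.82628171, -0.37707804]]), 't': array([0.41384344, 0.16379887, 1.0643195 ])}
```

View pics/top0.png

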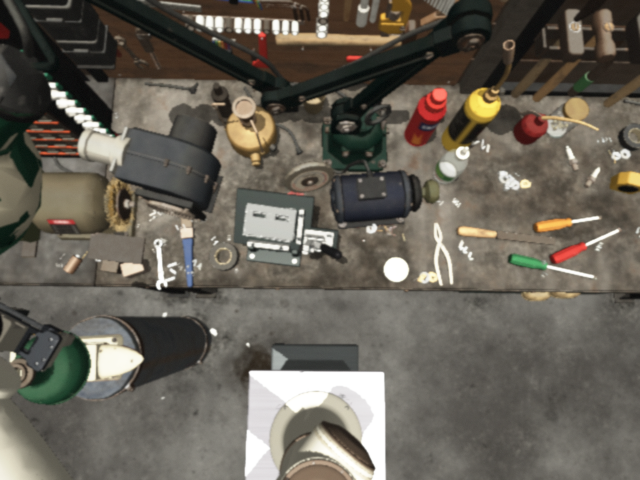

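View pics/side0.png

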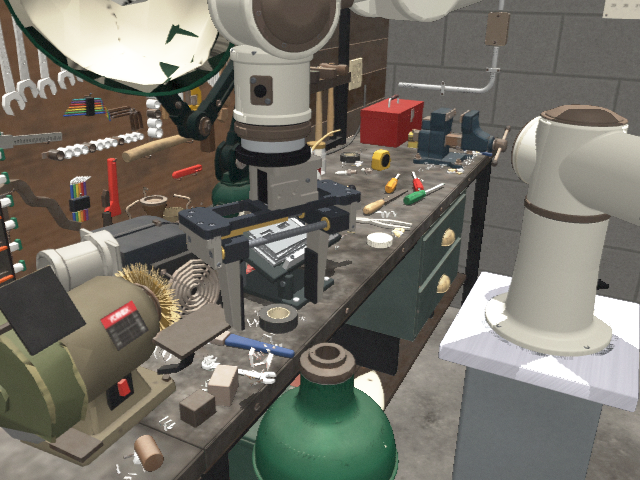

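The top view shows the table around (275,228), its clamp at (320,242), handle pointing right to about (345,255), and the white puck at (396,269). The side view of the table is blocked by the gripper. Next I'll enlarge the top view and measure.

```bash
cat > h.py <<'E'
import numpy as np,cv2
from plant import ctrl
def cloud(d,c):
    v,u=np.mgrid[0:480,0:640]
    P=np.stack([(u-c['cx'])/c['fx']*d,(v-c['cy'])/c['fy']*d,d],-1)
    return (P-c['t'])@c['R']   # R^T(P-t)
def proj(X,c):
    q=np.atleast_2d(X)@c['R'].T+c['t']; return np.c_[q[:,0]/q[:,2]*c['fx']+c['cx'],q[:,1]/q[:,2]*c['fy']+c['cy']]
E
python3 - <<'E'
from h import *
p=cv2.imread("pics/top0.png");d=np.load("pics/top0.npy");c=ctrl.calibration("top")
W=cloud(d,c)
cv2.imwrite("pics/c1.png",cv2.resize(p[175:285,220:360],None,fx=5.5,fy=5.4,interpolation=cv2.INTER_CUBIC))
for u,v in [(245,200),(300,198),(245,250),(290,245),(270,225),(320,242),(340,253),(396,269),(225,257),(188,250),(330,240)]:
    print(u,v,np.round(W[v,u],3))
np.set_printoptions(linewidth=250)
print((W[188:268:4,230:350:5,2]*1000).astype(int))
E
```

```text
245 200 [0.536 0.168 0.111]
300 198 [0.54  0.044 0.118]
245 250 [ 0.438  0.181 -0.001]
290 245 [0.441 0.067 0.07 ]
270 225 [0.478 0.11  0.113]
320 242 [ 0.44  -0.002  0.121]
340 253 [ 0.407 -0.043  0.184]
396 269 [ 0.394 -0.19   0.016]
225 257 [0.42  0.229 0.001]
188 250 [0.435 0.319 0.006]
330 240 [ 0.451 -0.026  0.088]
[[  -1    0  118  112   -2   -2    0   -1    0   -2    0    0   40   45   40   31   28   20   10    0   -1  120  127  125]
 [  -3   -1  118  114  115  119  117  122  119  116    0    0    8    8   13    3   -2    0   -2    0   61  121  128  129]
 [   7   -1  109  113  111  113  117  116  115  118  116  119  119  119  119  115  114    0   -3    2   -5  119  128  131]
 [  -2    0  109  110  108  111  112  110  111  111  111  113  114  114  115  114  116    4    0    0    0  117  122  126]
 [  -5    0  106  106  130  127  129  107  110  110  110  108  110  109  110  109  112    2    3   -1    0  108  121  123]
 [  -2   -3  104  105  125  125  126  127  129  129  130  131  126  124  108  109  110    1   -1   -5    0  100  119  113]
 [   0   -5   97   98  122  115  118  1
[... 983 characters left out ...]
 92   90   90   88   79   70   75  167  165  155  111  132  142   81   78   -2    0]
 [  20   23    0    0   61   39    8   12 1082   89   94   90   70   69  169  164  169  109  135  148  165  167    0    0]
 [   0   21    0    2   11    9   13    9   10   10   10   11   11   60  162  162  165    0    0  147  168  182  180    2]
 [   0   22   -3    0   12   11   13   11   14    7   10   12   15   23   11    0    0   -1    0    0    0  181  179    0]
 [  21   21    0    1    7   10   13   17   16   13    9   13   12   15   10    0    0    0   -2    0   -2    0    2    0]
 [  21    9    3   -1    0    0    0   -1    0    1    5   11   10   11    7    1   -2    0    0    0    3   -1   -4    2]]
```

View pics/c1.png

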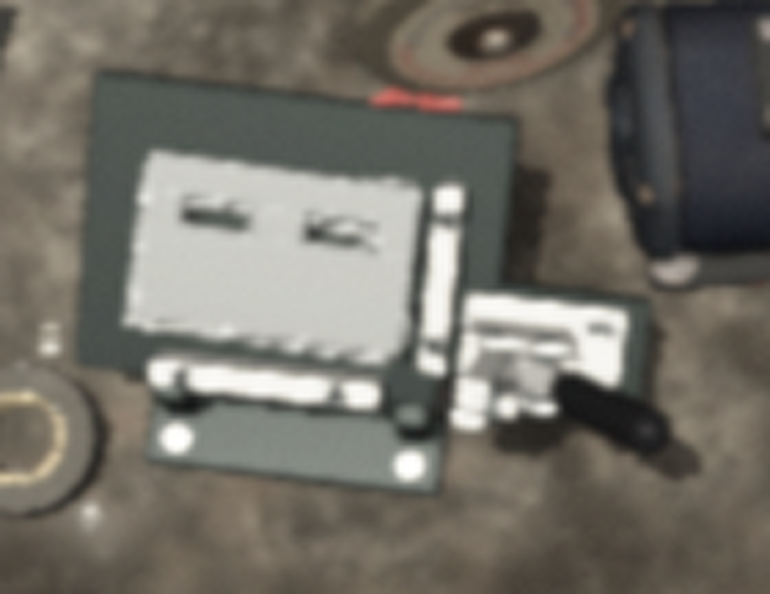

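The crop shows the bed corners at about (97,72), (517,120) and (78,362), the lower fence along y≈380, and the side fence along x≈435. The stack is up and to the left of the corner. I'll fit the table pose next.

```bash
cat >> h.py <<'E'
from scipy.optimize import least_squares
from scipy.spatial.transform import Rotation as Ro
def Tab(p): return Ro.from_euler('ZY',[p[2],-np.deg2rad(24)]).as_matrix(),np.array([p[0],p[1],.088])
E
python3 - <<'E'
from h import *
c=ctrl.calibration("top");p=cv2.imread("pics/top0.png");W=cloud(np.load("pics/top0.npy"),c)
L=np.array([[80,92,0],[80,-84,0],[-48,92,0]])/1e3
uv=np.array([[97,72],[517,120],[78,362]])/[5.5,5.4]+[220,175]-.4
def f(q):
    R,t=Tab(q);return (proj(L@R.T+t,c)-uv).ravel()
r=least_squares(f,[.47,.1,0]);print(r.x,r.fun.round(2))
# depth: bed points
R,t=Tab(r.x);Lc=(W-t)@R
m=(np.abs(Lc[...,1]-0)<.075)&(Lc[...,0]>.06)&(Lc[...,0]<.075)
m2=(Lc[...,1]>.08)&(Lc[...,1]<.088)&(abs(Lc[...,0])<.04)
for k in(m,m2): k&=abs(Lc[...,2])<.015;print('bed z',k.sum(),np.median(Lc[k][:,2]))
k=(Lc[...,2]>.019)&(Lc[...,2]<.03)&(abs(Lc[...,0]-.01)<.06)&(Lc[...,1]>-.05)&(Lc[...,1]<.09)
print('top z',k.sum(),np.median(Lc[k][:,2]),Lc[k].min(0),Lc[k].max(0))
np.save("pose.npy",r.x)
img=cv2.resize(p[175:285,220:360],None,fx=5.5,fy=5.4,interpolation=cv2.INTER_CUBIC)
def dr(a,col,cl=True):
    R,t=Tab(r.x);q=(proj(np.array(a)/1e3@R.T+t,c)+.4-[220,175])*[5.5,5.4]
    cv2.polylines(img,[q.astype(np.int32)],cl,col,1)
dr([[80,92,0],[80,-84,0],[-48,-84,0],[-48,92,0]],(0,255,0))
dr([[-35,-39,22],[-35,55,22]],(0,0,255));dr([[-26,-55,22],[52,-55,22]],(0,0,255))
dr([[35,55,24],[35,-55,24],[-35,-55,24],[-35,55,24]],(255,0,0))
h=1.0;dr([[-18,-106,35],[-18,-106-89*np.cos(h),35+89*np.sin(h)]],(0,255,255))
cv2.imwrite("pics/c2.png",img)
# obstacles heights on a world grid
for x in np.arange(.35,.8,.05):
    print(round(x,2),[int(1000*W[...,2][(abs(W[...,0]-x)<.025)&(abs(W[...,1]-y)<.025)].max(initial=-1)) for y in np.arange(.35,-.3,-.05)])
E
```

```text
[ 0.47952845  0.10231924 -0.10344596] [-0.38 -0.46  0.97 -0.23 -0.6   0.66]
bed z 433 -0.00024246578132782175
bed z 117 -0.0005397217705777344
top z 1574 0.023540132383643914 [-0.04540712 -0.04797308  0.01900212] [0.0529284  0.06352922 0.02902072]
0.35 [28, 13, 4, 4, 4, 4, 5, 5, 5, 5, 18, 20, 13]
0.4 [24, 19, 28, 26, 19, 16, 173, 172, 186, 6, 19, 20, 14]
0.45 [643, 18, 27, 83, 114, 113, 169, 161, 156, 8, 6, 6, 6]
0.5 [673, 700, 156, 105, 132, 134, 132, 113, 124, 118, 115, 110, 4]
0.55 [674, 714, 168, 121, 121, 122, 123, 123, 132, 152, 151, 130, 116]
0.6 [631, 632, 178, 5, 3, 95, 123, 123, 126, 153, 153, 128, 114]
0.65 [623, 190, 178, 26, 166, 331, 363, 402, 437, 472, 515, 543, 534]
0.7 [541, 543, 531, 476, 419, 365, 364, 401, 436, 474, 514, 545, 539]
0.75 [131, 141, 505, 471, 425, 379, 292, 199, 383, 431, 469, 473, 218]
```

View pics/c2.png

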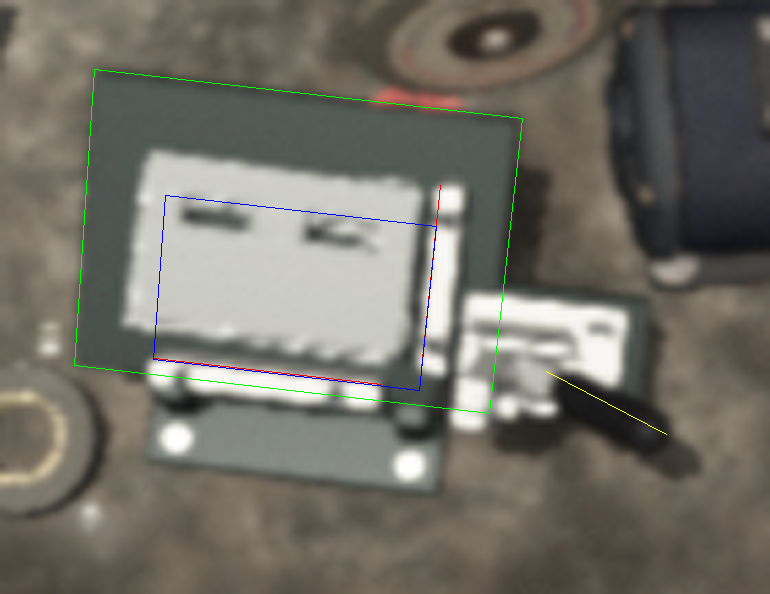

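The overlay matches the bed, the fences and the open handle, and bed z is within 0.5 mm. I'll plan the approach: square to the bed, beyond the stack's upper edge, two-finger contact.

```bash
cat >> h.py <<'E'
def rep(target=None):
    s=ctrl.sense();R,t=Tab(np.load("pose.npy"))
    G=np.c_[-R[:,0],R[:,1],-R[:,2]]
    M=Ro.from_quat(s['ee_rot']).as_matrix()
    print('t',round(float(s['clock']),2),'tab mm',((s['eef_pos']-t)@R*1e3).round(1),'turn left(tool)',Ro.from_matrix(M.T@G).as_rotvec().round(4),'F tab',(s['wrist_force']@R).round(1),'w',round(float(s['grip_width']),3))
    if target is not None:
        w=t+R@(np.array(target)/1e3)
        print('shift after turn (tool)',((w-s['eef_pos'])@G).round(4),'world tgt',w.round(3))
E
python3 -c "
from h import *
rep([76,10,130])"
```

```text
t 0.1 tab mm [-194.4  388.1  224.2] turn left(tool) [-0.0752 -0.4152 -0.3459] F tab [ 0.5 -0.3  0.1] w 0.092
shift after turn (tool) [-0.2704 -0.3781  0.0942] world tgt [0.497 0.111 0.238]
```

>>> carry_out:
  series:
    - [[-0.015,-0.083,-0.0692],[0,0,0],0.3]
    - [[-0.015,-0.083,-0.0692],[0,0,0],0.3]
    - [[-0.015,-0.083,-0.0692],[0,0,0],0.3]
    - [[-0.015,-0.083,-0.0692],[0,0,0],0.3]
    - [[-0.015,-0.083,-0.0692],[0,0,0],0.3]
    - [[0,0,0],[-0.0225,-0.0315,0.0],0.3]
    - [[0,0,0],[-0.0225,-0.0315,0.0],0.3]
    - [[0,0,0],[-0.0225,-0.0315,0.0],0.3]
    - [[0,0,0],[-0.0225,-0.0315,0.0],0.3]
    - [[0,0,0],[-0.0225,-0.0315,0.0],0.3]

```text
clock: 0.93
eef_pos: [0.3384, 0.3477, 0.26]
ee_rot: [0.05, 0.977, -0.01, 0.208]
wrist_force: [1.4, 0.1, 1.2]
grip_width: 0.0597
finger_force: 0.0
```

>>> carry_out:
  series:
    - [[0,0,0],[-0.0225,-0.0315,0.013],0.3]
    - [[0,0,0],[-0.0225,-0.0315,0.013],0.3]
    - [[0,0,0],[-0.0225,-0.0315,0.013],0.3]
    - [[0,0,0],[-0.0225,-0.0315,0.013],0.3]
    - [[0,0,0],[-0.0225,-0.0315,0.013],0.3]
    - [[0,0,0],[-0.0225,-0.0315,0.013],0.3]
    - [[0,0,0],[-0.0225,-0.0315,0.013],0.3]
    - [[0,0,0],[0,0,0],0.3]
    - [[0,0,0],[0,0,0],0.3]

```text
clock: 1.68
eef_pos: [0.4959, 0.109, 0.2402]
ee_rot: [0.053, 0.977, -0.011, 0.207]
wrist_force: [-0.9, 0.1, -0.8]
grip_width: 0.0597
finger_force: 0.0
```

```bash
python3 -c "
from h import *
rep([74,10,10])"
```

```text
t 1.68 tab mm [ 76.2   8.3 132.7] turn left(tool) [-0.0009 -0.0011 -0.0053] F tab [-1.2  0.  -0.3] w 0.06
shift after turn (tool) [0.0022 0.0017 0.1227] world tgt [0.544 0.106 0.127]
```

>>> carry_out:
  series:
    - [[0,0,-0.005],[0.002,0.0017,0.03],0.3]
    - [[0,0,0],[0,0,0.03],0.3]
    - [[0,0,0],[0,0,0.03],0.3]
    - [[0,0,0],[0,0,0.025],0.3]
    - [[0,0,0],[0,0,0.008],0.3]
    - [[0,0,0],[0,0,0],0.3]
    - [[0,0,0],[0,0,0],0.3]

```text
clock: 2.27
eef_pos: [0.5437, 0.1092, 0.1284]
ee_rot: [0.047, 0.977, -0.01, 0.208]
wrist_force: [0.1, 0.4, -0.1]
grip_width: 0.0597
finger_force: 0.0
```

>>> carry_out:
  series:
    - [[0,0,0],[0,0,0.003],0.3]
    - [[0,0,0],[0,0,0.003],0.3]
    - [[0,0,0],[0,0,0],0.3]
    - [[0,0,0],[0,0,0.001],0.3]
    - [[0,0,0],[0,0,0],0.3]
    - [[0,0,0],[0,0,0],0.3]

```text
clock: 2.77
eef_pos: [0.5469, 0.1078, 0.1217]
ee_rot: [0.048, 0.977, -0.011, 0.208]
wrist_force: [-0.5, 0.2, -0.9]
grip_width: 0.06
finger_force: 0.0
```

```bash
python3 -c "
from h import *
rep([74,10,2.5])"
```

```text
t 2.77 tab mm [74.4 12.4  3.8] turn left(tool) [0.0012 0.0011 0.0044] F tab [-0.8  0.2 -0.7] w 0.06
shift after turn (tool) [ 0.0004 -0.0024  0.0013] world tgt [0.547 0.105 0.12 ]
```

>>> carry_out:
  series:
    - [[0,0,0],[0,-0.002,0.001],0.3]
    - [[0,0,0],[0.003,0,0],0.3]
    - [[0,0,0],[0.003,0,0],0.3]
    - [[0,0,0],[0.003,0,0],0.3]
    - [[0,0,0],[0.003,0,0],0.3]
    - [[0,0,0],[0.003,0,0],0.3]
    - [[0,0,0],[0.003,0,0],0.3]
    - [[0,0,0],[0.003,0,0],0.3]
    - [[0,0,0],[0.003,0,0],0.3]
    - [[0,0,0],[0,0,0],0.3]

```text
clock: 3.6
eef_pos: [0.5246, 0.108, 0.1104]
ee_rot: [0.048, 0.977, -0.011, 0.208]
wrist_force: [-0.1, -0.2, 0.0]
grip_width: 0.0595
finger_force: 0.0
```

```bash
python3 -c "
from h import *
rep([45,10,2.5])"
```

```text
t 3.6 tab mm [49.5 10.3  2.5] turn left(tool) [0.0013 0.0001 0.0047] F tab [-0.  -0.2  0.1] w 0.06
shift after turn (tool) [ 0.0045 -0.0003 -0.    ] world tgt [0.52  0.108 0.109]
```

>>> carry_out:
  series:
    - [[0,0,0.004],[0.002,0,0],0.3]
    - [[0,0,0],[0.001,0,0],0.3]
    - [[0,0,0],[0.001,0,0],0.3]
    - [[0,0,0],[0,0,0],0.3]

```text
clock: 3.93
eef_pos: [0.522, 0.1083, 0.1096]
ee_rot: [0.05, 0.977, -0.01, 0.209]
wrist_force: [2.3, 1.0, -0.4]
grip_width: 0.0598
finger_force: 1.0
```

Run:
```python
from h import *
rep([45,10,2.5])
p,d=ctrl.capture("top");cv2.imwrite("pics/c3.png",np.vstack([cv2.resize(p[180:270,225:355],(800,300)),cv2.resize(ctrl.capture("side")[0][150:350,180:430],(800,300))]))
```

```text
t 3.93 tab mm [46.8 10.4  2.8] turn left(tool) [0.0014 0.0021 0.0005] F tab [ 1.8  1.3 -1.2] w 0.06
shift after turn (tool) [ 0.0018 -0.0004  0.0003] world tgt [0.52  0.108 0.109]
```

View pics/c3.png

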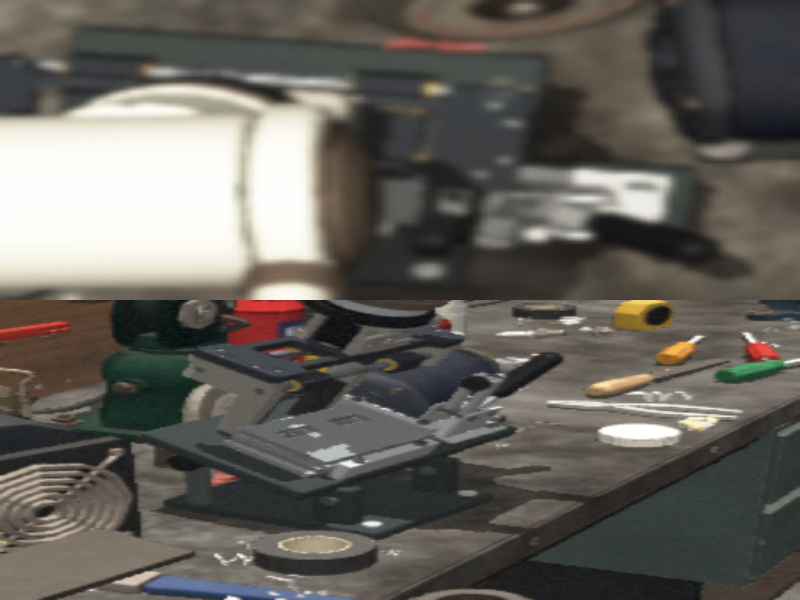

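In the side view (lower half) the stack is lying along the lower fence, with the fingers behind its upper edge. I'll press on lightly until the force rises.

>>> carry_out:
  series:
    - [[0,0,0],[0.001,0,0],0.3]
    - [[0,0,0],[0.001,0,0],0.3]
    - [[0,0,0],[0,0,0],0.3]

```text
clock: 4.28
eef_pos: [0.5207, 0.1085, 0.1092]
ee_rot: [0.05, 0.977, -0.01, 0.209]
wrist_force: [4.2, 0.5, 0.0]
grip_width: 0.06
finger_force: 2.4
```

>>> carry_out:
  series:
    - [[0,0,0],[0.001,0,0],0.3]
    - [[0,0,0],[0,0,0],0.3]

```text
clock: 4.45
eef_pos: [0.5199, 0.1086, 0.1089]
ee_rot: [0.05, 0.976, -0.01, 0.209]
wrist_force: [5.8, 0.0, 1.1]
grip_width: 0.0599
finger_force: 2.5
```

Run:
```python
from h import *
rep([45,10,2.5])
```

```text
t 4.45 tab mm [44.6 10.4  3. ] turn left(tool) [0.0016 0.0035 0.0004] F tab [ 5.7  0.6 -1.4] w 0.06
shift after turn (tool) [-0.0004 -0.0004  0.0005] world tgt [0.52  0.108 0.109]
```

>>> carry_out:
  series:
    - [[0,0,0],[0.001,0,0],0.3]
    - [[0,0,0],[0.001,0,0],0.3]
    - [[0,0,0],[0.001,0,0],0.3]
    - [[0,0,0],[0,0,0],0.3]

```text
clock: 4.78
eef_pos: [0.5188, 0.1087, 0.1091]
ee_rot: [0.05, 0.976, -0.01, 0.211]
wrist_force: [8.9, 0.1, 1.8]
grip_width: 0.0596
finger_force: 4.1
```

Run:
```python
from h import *
rep([45,10,2.5])
```

```text
t 4.78 tab mm [43.6 10.4  3.6] turn left(tool) [0.0017 0.0074 0.0001] F tab [ 8.8  1.1 -1.9] w 0.06
shift after turn (tool) [-0.0014 -0.0004  0.0011] world tgt [0.52  0.108 0.109]
```

>>> carry_out:
  series:
    - [[0,0,0],[-0.012,0,0],0.3]
    - [[0,0,0],[-0.01,0,-0.003],0.3]
    - [[0,0,0],[-0.005,0,-0.02],0.3]
    - [[0,0,0],[0,0,-0.035],0.3]
    - [[0,0,0],[0,0,-0.035],0.3]
    - [[0,0,0],[0,0,0],0.3]

```text
clock: 5.28
eef_pos: [0.5046, 0.1106, 0.2098]
ee_rot: [0.05, 0.976, -0.01, 0.212]
wrist_force: [1.1, -0.1, 1.5]
grip_width: 0.06
finger_force: 0.0
```

Run:
```python
from h import *
rep([4,100,100]);print(ctrl.sense()['q'].round(2))
```

```text
t 5.28 tab mm [ 71.6  10.8 101.4] turn left(tool) [0.0025 0.0097 0.0009] F tab [ 1.7 -0.   0.9] w 0.06
shift after turn (tool) [0.0676 0.0892 0.0014] world tgt [0.453 0.206 0.181]
[ 0.01 -0.33  2.12 -0.06  0.92 -1.43]
```

>>> carry_out:
  series:
    - [[0.0025,0.0095,0],[0,0,0],0.3]
    - [[0,0,0],[0.023,0.03,0],0.0]
    - [[0,0,0],[0.023,0.03,0],-0.43]
    - [[0,0,0],[0.0225,0.03,0],-0.43]
    - [[0,0,0.1122],[0,0,0],-0.43]
    - [[0,0,0.1122],[0,0,0],-0.43]
    - [[0,0,0.1122],[0,0,0],-0.43]
    - [[0,0,0.1122],[0,0,0],-0.43]
    - [[0,0,0.1122],[0,0,0],-0.43]
    - [[0,0,0.1122],[0,0,0],-0.43]

```text
clock: 6.12
eef_pos: [0.4484, 0.2057, 0.1727]
ee_rot: [0.373, 0.906, 0.055, 0.193]
wrist_force: [0.2, 0.1, 0.2]
grip_width: 0.0261
finger_force: 0.0
```

>>> carry_out:
  series:
    - [[0,0,0.1122],[0,0,0],-0.43]
    - [[0,0,0.1122],[0,0,0],-0.43]
    - [[0,0,0.1122],[0,0,0],-0.43]
    - [[0,0,0.1122],[0,0,0],-0.43]
    - [[0,0,0.1122],[0,0,0],-0.43]
    - [[0,0,0.1122],[0,0,0],-0.43]
    - [[0,0,0.1122],[0,0,0],-0.43]
    - [[0,0,0.1122],[0,0,0],-0.43]
    - [[0,0,0],[0,0,0],-0.43]

```text
clock: 6.87
eef_pos: [0.4486, 0.2056, 0.1729]
ee_rot: [0.728, 0.655, 0.134, 0.15]
wrist_force: [-0.8, -0.3, -0.5]
grip_width: 0.026
finger_force: 0.0
```

```bash
cat >> h.py <<'E'
def rep2(target=None):
    s=ctrl.sense();R,t=Tab(np.load("pose.npy"))
    G=np.c_[R[:,1],R[:,0],-R[:,2]]
    M=Ro.from_quat(s['ee_rot']).as_matrix()
    print('t',round(float(s['clock']),2),'tab mm',((s['eef_pos']-t)@R*1e3).round(1),'turn left(tool)',Ro.from_matrix(M.T@G).as_rotvec().round(4),'F tab',(s['wrist_force']@R).round(1),'w',round(float(s['grip_width']),3))
    if target is not None: print('shift',((t+R@(np.array(target)/1e3)-s['eef_pos'])@G).round(4))
def stack():
    p,d=ctrl.capture("top");c=ctrl.calibration("top");R,t=Tab(np.load("pose.npy"))
    L=(cloud(d,c)-t)@R*1e3
    return p,d,L
E
python3 - <<'E'
from h import *
rep2([4,97,8]);print(ctrl.sense()['q'].round(2))
E
```

```text
t 6.87 tab mm [-3.3 99.6 94.5] turn left(tool) [-0.0134  0.0032 -0.0017] F tab [-0.9 -0.4 -0.1] w 0.026
shift [-0.0026  0.0073  0.0865]
[ 0.29 -0.29  2.16 -0.2   0.9   0.48]
```

>>> carry_out:
  series:
    - [[-0.013,0.003,0],[-0.001,0.007,0.02],-0.43]
    - [[0,0,0],[0,0,0.03],-0.43]
    - [[0,0,0],[0,0,0.03],-0.43]
    - [[0,0,0],[0,0,0.006],-0.43]
    - [[0,0,0],[0,0,0.003],-0.43]
    - [[0,0,0],[0,0,0],-0.43]
    - [[0,0,0],[0,0,0],-0.43]

```text
clock: 7.45
eef_pos: [0.4925, 0.2011, 0.0979]
ee_rot: [0.725, 0.655, 0.142, 0.156]
wrist_force: [1.3, -0.1, 1.6]
grip_width: 0.026
finger_force: 0.0
```

Run:
```python
from h import *
rep2([4,65,2.8])
```

```text
t 7.45 tab mm [ 6.5 99.6  7.9] turn left(tool) [ 0.0054 -0.0022  0.0015] F tab [1.8 0.  1. ] w 0.026
shift [-0.0346 -0.0025  0.0051]
```

>>> carry_out:
  series:
    - [[0.005,0,0],[-0.001,-0.002,0.003],-0.43]
    - [[0,0,0],[-0.003,0,0.002],-0.43]
    - [[0,0,0],[-0.003,0,0],-0.43]
    - [[0,0,0],[-0.003,0,0],-0.43]
    - [[0,0,0],[-0.003,0,0],-0.43]
    - [[0,0,0],[-0.003,0,0],-0.43]
    - [[0,0,0],[-0.003,0,0],-0.43]
    - [[0,0,0],[-0.003,0,0],-0.43]
    - [[0,0,0],[-0.003,0,0],-0.43]
    - [[0,0,0],[0,0,0],-0.43]

```text
clock: 8.28
eef_pos: [0.4899, 0.1757, 0.0914]
ee_rot: [0.726, 0.655, 0.14, 0.154]
wrist_force: [0.1, 2.3, 1.3]
grip_width: 0.0261
finger_force: 0.9
```

Run:
```python
from h import *
rep2([4,65,2.5])
```

```text
t 8.28 tab mm [ 3.9 74.1  2. ] turn left(tool) [-0.0005 -0.002   0.    ] F tab [0.4 2.3 1.3] w 0.026
shift [-0.0091  0.0001 -0.0005]
```

>>> carry_out:
  series:
    - [[0,0,0],[-0.002,0,-0.0005],-0.43]
    - [[0,0,0],[-0.002,0,0],-0.43]
    - [[0,0,0],[-0.002,0,0],-0.43]
    - [[0,0,0],[-0.001,0,0],-0.43]
    - [[0,0,0],[-0.001,0,0],-0.43]
    - [[0,0,0],[0,0,0],-0.43]

```text
clock: 8.78
eef_pos: [0.489, 0.1684, 0.0918]
ee_rot: [0.726, 0.655, 0.14, 0.153]
wrist_force: [2.4, 6.4, -1.7]
grip_width: 0.0264
finger_force: 2.8
```

>>> carry_out:
  series:
    - [[0,0,0],[-0.001,0,0],-0.43]
    - [[0,0,0],[-0.001,0,0],-0.43]
    - [[0,0,0],[-0.001,0,0],-0.43]
    - [[0,0,0],[0,0,0],-0.43]

```text
clock: 9.12
eef_pos: [0.4889, 0.1673, 0.0922]
ee_rot: [0.726, 0.655, 0.142, 0.152]
wrist_force: [1.1, 16.6, -1.9]
grip_width: 0.0263
finger_force: 8.0
```

Run:
```python
from h import *
rep2([4,65,2.5])
```

```text
t 9.12 tab mm [ 4.1 65.6  2.8] turn left(tool) [ 0.0008 -0.0067 -0.0015] F tab [-1.3 16.6 -1.5] w 0.026
shift [-0.0006 -0.0001  0.0003]
```

>>> carry_out:
  series:
    - [[0,0,0],[0.012,0,0],-0.43]
    - [[0,0,0],[0.015,0,0],-0.43]
    - [[0,0,0],[0.01,0,-0.03],-0.43]
    - [[0,0,0],[0.03,0,-0.03],-0.43]
    - [[0,0,0],[0.03,0,-0.03],-0.43]
    - [[0,0,0],[0.03,0,0],-0.43]
    - [[0,0,0],[0,0,0],-0.43]

```text
clock: 9.7
eef_pos: [0.4666, 0.298, 0.1762]
ee_rot: [0.725, 0.656, 0.142, 0.154]
wrist_force: [0.9, 0.2, -0.9]
grip_width: 0.026
finger_force: 0.0
```

Run:
```python
from h import *
rep2([50,0,100]);print(ctrl.sense()['q'].round(2))
p,d,L=stack();np.save("L.npy",L)
s,_=ctrl.capture("side")
cv2.imwrite("pics/c4.png",np.vstack([cv2.resize(p[185:265,225:345],(800,320)),cv2.resize(s[190:310,200:380],(800,280),interpolation=cv2.INTER_CUBIC)]))
```

```text
t 9.7 tab mm [  5.7 193.3  94. ] turn left(tool) [ 0.0038 -0.0062  0.0031] F tab [ 0.4  0.3 -1.2] w 0.026
shift [-0.1933  0.0443 -0.006 ]
[ 0.48 -0.09  1.99 -0.29  0.9   0.72]
```

View pics/c4.png

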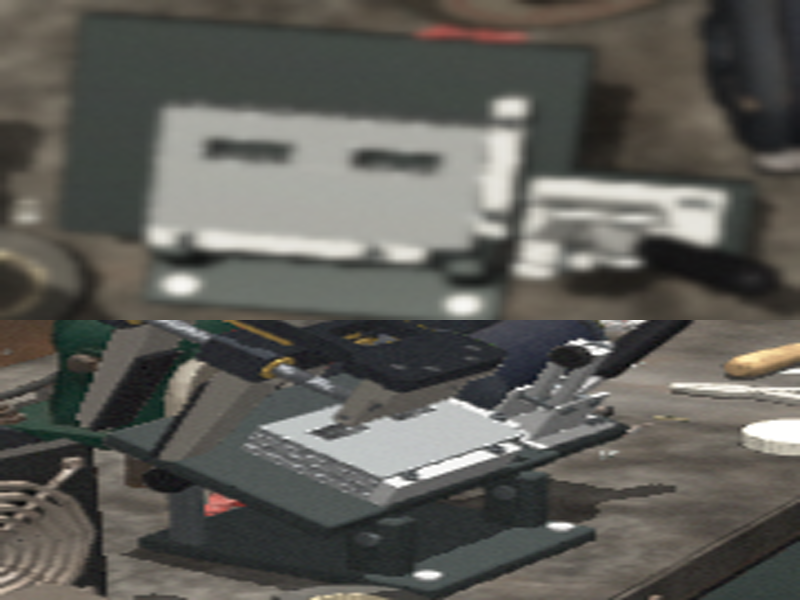

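The stack looks flush along both fences: upper half (150–485, 105–245), with layered left edges aligned in the lower half. I'll check this numerically with the edges against the predicted home outline.

Run:
```python
from h import *
c=ctrl.calibration("top");R,t=Tab(np.load("pose.npy"))
ims=[cv2.cvtColor(ctrl.capture("top")[0],cv2.COLOR_BGR2GRAY).astype(float) for _ in range(4)]
g=cv2.GaussianBlur(np.mean(ims,0),(0,0),.7)
def edge(mk,lo,hi):   # strongest gradient along a table line, subpixel
    s=np.arange(lo,hi,.25);q=proj((np.array([mk(k) for k in s])/1e3)@R.T+t,c).astype(np.float32)
    v=cv2.remap(g.astype(np.float32),q[:,0].copy(),q[:,1].copy(),cv2.INTER_CUBIC).ravel()
    d=abs(np.gradient(cv2.GaussianBlur(v[:,None],(1,13),0).ravel()));i=d.argmax();return round(float(s[i]),1)
print('upper edge x (35)',[edge(lambda k:[k,y,24],28,46) for y in range(-45,50,10)])
print('left edge y (55)',[edge(lambda k:[x,k,24],47,66) for x in range(-20,31,10)])
print('bed top x (80)',[edge(lambda k:[k,y,0],70,90) for y in range(-40,80,20)])
print('bed left y (92)',[edge(lambda k:[x,k,0],84,100) for x in range(-20,70,15)])
```

```text
upper edge x (35) [35.0, 34.2, 35.0, 34.2, 35.0, 36.0, 34.8, 35.5, 34.8, 35.8]
left edge y (55) [57.2, 55.8, 56.5, 57.0, 55.8, 56.5]
bed top x (80) [85.2, 80.5, 82.2, 81.5, 82.0, 82.0]
bed left y (92) [94.0, 93.0, 98.5, 92.8, 93.8, 94.5]
```

Everything agrees with home to about 1 mm. I'll give one more gentle two-finger push down the slope to be sure of the lower plates.

>>> carry_out:
  series:
    - [[0.004,-0.006,0.003],[0,0,-0.01],-0.43]
    - [[0,0,0],[-0.032,0.012,0],-0.2]
    - [[0,0,0],[-0.032,0.012,0],0]
    - [[0,0,0],[-0.032,0.012,0],0.2]
    - [[0,0,0],[-0.032,0.012,0],0.3]
    - [[0,0,0],[-0.032,0.012,0],0.3]
    - [[0,0,0],[-0.032,0.012,0],0.3]
    - [[0,0,-0.1122],[0,0,0],0.3]
    - [[0,0,-0.1122],[0,0,0],0.3]
    - [[0,0,-0.1122],[0,0,0],0.3]

```text
clock: 10.83
eef_pos: [0.5061, 0.0942, 0.2115]
ee_rot: [0.607, 0.767, 0.107, 0.175]
wrist_force: [1.2, 0.0, -0.5]
grip_width: 0.0598
finger_force: 0.0
```

>>> carry_out:
  series:
    - [[0,0,-0.1122],[0,0,0],0.3]
    - [[0,0,-0.1122],[0,0,0],0.3]
    - [[0,0,-0.1122],[0,0,0],0.3]
    - [[0,0,-0.1122],[0,0,0],0.3]
    - [[0,0,-0.1122],[0,0,0],0.3]
    - [[0,0,-0.1122],[0,0,0],0.3]
    - [[0,0,-0.1122],[0,0,0],0.3]
    - [[0,0,-0.1122],[0,0,0],0.3]
    - [[0,0,-0.1122],[0,0,0],0.3]
    - [[0,0,-0.1122],[0,0,0],0.3]

```text
clock: 11.67
eef_pos: [0.5058, 0.0953, 0.2112]
ee_rot: [0.105, 0.973, -0.002, 0.205]
wrist_force: [-0.4, -0.7, 0.3]
grip_width: 0.0598
finger_force: 0.0
```

>>> carry_out:
  series:
    - [[0,0,-0.1122],[0,0,0],0.3]
    - [[0,0,0],[0,0,0],0.3]
    - [[0,0,0],[0,0,0],0.3]

```text
clock: 11.92
eef_pos: [0.506, 0.0956, 0.2114]
ee_rot: [0.054, 0.977, -0.012, 0.205]
wrist_force: [0.1, 0.2, 0.4]
grip_width: 0.0598
finger_force: 0.0
```

Run:
```python
from h import *
rep([62,2,8])
```

```text
t 11.92 tab mm [ 74.9  -4.  101.8] turn left(tool) [-0.005  -0.0054 -0.0065] F tab [0.3 0.2 0.3] w 0.06
shift after turn (tool) [0.0129 0.006  0.0938] world tgt [0.533 0.099 0.121]
```

>>> carry_out:
  series:
    - [[-0.005,-0.005,-0.0065],[0.007,0.008,0.025],0.3]
    - [[0,0,0],[0.006,0,0.03],0.3]
    - [[0,0,0],[0,0,0.025],0.3]
    - [[0,0,0],[0,0,0.01],0.3]
    - [[0,0,0],[0,0,0.004],0.3]
    - [[0,0,0],[0,0,0.003],0.3]
    - [[0,0,0],[0,0,0],0.3]
    - [[0,0,0],[0,0,0],0.3]

```text
clock: 12.58
eef_pos: [0.535, 0.1013, 0.119]
ee_rot: [0.049, 0.977, -0.011, 0.209]
wrist_force: [-0.8, 0.2, 0.0]
grip_width: 0.0596
finger_force: 0.0
```

Run:
```python
from h import *
rep([45,4,2.5])
```

```text
t 12.58 tab mm [63.2  4.7  5.8] turn left(tool) [0.0008 0.0018 0.0031] F tab [-0.7  0.1  0.3] w 0.06
shift after turn (tool) [ 0.0182 -0.0007  0.0033] world tgt [0.52  0.102 0.109]
```

>>> carry_out:
  series:
    - [[0,0,0.003],[0.003,0,0.003],0.3]
    - [[0,0,0],[0.003,0,0],0.3]
    - [[0,0,0],[0.003,0,0],0.3]
    - [[0,0,0],[0.003,0,0],0.3]
    - [[0,0,0],[0.003,0,0],0.3]
    - [[0,0,0],[0.002,0,0],0.3]
    - [[0,0,0],[0.002,0,0],0.3]
    - [[0,0,0],[0.0015,0,0],0.3]
    - [[0,0,0],[0,0,0],0.3]

```text
clock: 13.33
eef_pos: [0.5186, 0.1031, 0.1082]
ee_rot: [0.05, 0.976, -0.01, 0.21]
wrist_force: [3.9, -0.6, -0.3]
grip_width: 0.06
finger_force: 2.1
```

Run:
```python
from h import *
rep([45,4,2.5])
```

```text
t 13.33 tab mm [43.7  4.8  2.7] turn left(tool) [0.001  0.0044 0.0006] F tab [ 3.5 -0.2 -1.9] w 0.06
shift after turn (tool) [-0.0013 -0.0008  0.0002] world tgt [0.52  0.102 0.109]
```

>>> carry_out:
  series:
    - [[0,0,0],[0.0015,0,0],0.3]
    - [[0,0,0],[0.0015,0,0],0.3]
    - [[0,0,0],[0,0,0],0.3]
    - [[0,0,0],[-0.012,0,0],0.3]
    - [[0,0,0],[-0.012,0,0],0.3]
    - [[0,0,0],[0,0,-0.03],0.3]
    - [[0,0,0],[0,0,-0.04],0]
    - [[0,0,0],[0,0,-0.04],-0.5]
    - [[0,0,0],[0,0,-0.035],-1]
    - [[0,0,0],[0,0,0],-1]

```text
clock: 14.17
eef_pos: [0.4792, 0.1078, 0.2561]
ee_rot: [0.05, 0.976, -0.01, 0.213]
wrist_force: [1.8, -0.6, 0.1]
grip_width: 0.0355
finger_force: 0.0
```

Run:
```python
from h import *
rep([-18,-148,140]);print(ctrl.sense()['q'].round(2))
p,d,L=stack()
# handle: points above bed, right of pivot
k=(L[...,1]<-110)&(L[...,1]>-200)&(abs(L[...,0]+18)<14)&(L[...,2]>45)&(L[...,2]<140)
P=L[k];o=np.argsort(P[:,1]);print(len(P),P[o][::6].round())
```

```text
t 14.17 tab mm [ 67.5   5.4 153.9] turn left(tool) [0.0024 0.0118 0.0015] F tab [ 1.8 -0.4 -0.6] w 0.035
shift after turn (tool) [ 0.0855 -0.1534  0.0139] world tgt [ 0.391 -0.037  0.209]
[ 0.   -0.45  2.11 -0.05  1.05 -1.45]
198 [[ -19. -157.  104.]
 [ -16. -154.  111.]
 [ -18. -152.  110.]
 [ -22. -151.  111.]
 [ -11. -149.  107.]
 [ -16. -148.  112.]
 [ -23. -147.  110.]
 [ -11. -145.  108.]
 [ -19. -144.  110.]
 [  -9. -143.   99.]
 [ -14. -141.  108.]
 [ -22. -140.  107.]
 [ -12. -139.  100.]
 [ -17. -138.  106.]
 [ -10. -137.   84.]
 [ -15. -135.   97.]
 [ -22. -134.   98.]
 [ -12. -133.   86.]
 [ -18. -132.   95.]
 [ -10. -130.   79.]
 [ -14. -129.   88.]
 [ -22. -128.   90.]
 [ -12. -126.   80.]
 [ -18. -125.   83.]
 [ -28. -124.   73.]
 [ -15. -122.   80.]
 [ -22. -121.   78.]
 [ -11. -120.   69.]
 [ -15. -118.   79.]
 [ -25. -117.   70.]
 [ -12. -115.   67.]
 [ -15. -113.   66.]
 [ -20. -112.   65.]]
```

The handle is at its predicted place, with its tip at about y=-152, z=112. Moving above it.

>>> carry_out:
  series:
    - [[0.0024,0.0118,0],[0,0,0],-1]
    - [[0,0,0],[0,-0.03,0],-1]
    - [[0,0,0],[0.017,-0.025,0],-1]
    - [[0,0,0],[0.017,-0.025,0],-1]
    - [[0,0,0],[0.017,-0.025,0],-1]
    - [[0,0,0],[0.017,-0.025,0],-1]
    - [[0,0,0],[0.017,-0.025,0.014],-1]
    - [[0,0,0],[0,0,0],-1]
    - [[0,0,0],[0,0,0],-1]

```text
clock: 14.97
eef_pos: [0.3879, -0.0405, 0.1987]
ee_rot: [0.053, 0.978, -0.01, 0.199]
wrist_force: [1.0, -0.2, 1.3]
grip_width: 0.0002
finger_force: 0.0
```

Run:
```python
from h import *
rep([-18,-150,115])
```

```text
t 14.97 tab mm [ -24.8 -151.5  132.2] turn left(tool) [-0.0013 -0.0167 -0.0051] F tab [ 1.4 -0.   0.8] w 0.0
shift after turn (tool) [-0.0068  0.0015  0.0172] world tgt [ 0.401 -0.04   0.186]
```

>>> carry_out:
  series:
    - [[0,-0.016,-0.005],[-0.007,0,0.005],-1]
    - [[0,0,0],[0,0,0.006],-1]
    - [[0,0,0],[0,0,0.006],-1]
    - [[0,0,0],[0,-0.002,0.006],-1]
    - [[0,0,0],[0,-0.002,0.006],-1]
    - [[0,0,0],[0,-0.003,0.006],-1]
    - [[0,0,0],[0,-0.003,0.006],-1]
    - [[0,0,0],[0,-0.003,0.006],-1]

```text
clock: 15.63
eef_pos: [0.4137, -0.0555, 0.1609]
ee_rot: [0.047, 0.977, -0.013, 0.209]
wrist_force: [-4.0, -2.2, 3.3]
grip_width: 0.0006
finger_force: 1.9
```

Run:
```python
from h import *
rep([-18,-172,44.5])
```

```text
t 15.63 tab mm [ -15.3 -163.8   86.6] turn left(tool) [-0.0021  0.0035  0.0075] F tab [-2.1 -2.6  4.5] w 0.001
shift after turn (tool) [ 0.0027 -0.0082  0.0421] world tgt [ 0.427 -0.065  0.121]
```

>>> carry_out:
  series:
    - [[0,0,0.007],[0.003,-0.002,0.006],-1]
    - [[0,0,0],[0,-0.002,0.006],-1]
    - [[0,0,0],[0,-0.002,0.006],-1]
    - [[0,0,0],[0,-0.001,0.006],-1]
    - [[0,0,0],[0,-0.001,0.005],-1]
    - [[0,0,0],[0,0,0.005],-1]
    - [[0,0,0],[0,0,0.003],-1]
    - [[0,0,0],[0,0,0],-1]

```text
clock: 16.3
eef_pos: [0.4249, -0.064, 0.1255]
ee_rot: [0.051, 0.977, -0.011, 0.209]
wrist_force: [-0.1, -0.8, 1.0]
grip_width: 0.0005
finger_force: 0.0
```

Run:
```python
from h import *
rep([-18,-172,44.5])
```

```text
t 16.3 tab mm [ -18.7 -171.1   49.4] turn left(tool) [-0.0003  0.0027 -0.0013] F tab [ 0.4 -0.8  0.9] w 0.001
shift after turn (tool) [-0.0007 -0.0009  0.0049] world tgt [ 0.427 -0.065  0.121]
```

>>> carry_out:
  series:
    - [[0,0,0],[0,0,0.002],-1]
    - [[0,0,0],[0,0,0.002],-1]
    - [[0,0,0],[0,0,0.001],-1]
    - [[0,0,0],[0,0,0],-1]

```text
clock: 16.63
eef_pos: [0.4267, -0.0644, 0.1234]
ee_rot: [0.05, 0.977, -0.011, 0.208]
wrist_force: [-22.8, 3.6, 24.8]
grip_width: -0.0001
finger_force: 15.7
```

>>> carry_out:
  series:
    - [[0,0,0],[0,0,0.001],-1]
    - [[0,0,0],[0,0,0.001],-1]
    - [[0,0,0],[0,0,0.001],-1]
    - [[0,0,0],[0,0,0],-1]

```text
clock: 16.97
eef_pos: [0.4275, -0.0646, 0.1228]
ee_rot: [0.048, 0.977, -0.012, 0.207]
wrist_force: [-50.0, 8.5, 53.5]
grip_width: 0.0003
finger_force: 34.4
```

Run:
```python
from h import *
rep([-18,-172,44.5])
```

```text
t 16.97 tab mm [ -17.4 -171.4   45.8] turn left(tool) [-0.0005 -0.0011  0.0051] F tab [-24.4   3.3  69.4] w 0.0
shift after turn (tool) [ 0.0006 -0.0006  0.0013] world tgt [ 0.427 -0.065  0.121]
```

The handle is hard on its stop. Lifting off and checking.

>>> carry_out:
  series:
    - [[0,0,0],[0,0,-0.006],-1]
    - [[0,0,0],[0,0,-0.02],-1]
    - [[0,0,0],[0,0,-0.04],-1]
    - [[0,0,0],[0,0,-0.04],-1]
    - [[0,0,0],[0,-0.035,-0.02],-1]
    - [[0,0,0],[0,-0.035,0],-1]
    - [[0,0,0],[0,-0.035,0],-1]
    - [[0,0,0],[0,-0.035,0],-1]
    - [[0,0,0],[0,0,0],-1]
    - [[0,0,0],[0,0,0],-1]

```text
clock: 17.8
eef_pos: [0.3618, -0.1994, 0.2338]
ee_rot: [0.053, 0.976, -0.011, 0.209]
wrist_force: [-0.5, 0.1, -1.0]
grip_width: 0.0005
finger_force: 0.0
```

Run:
```python
from h import *
rep()
p,d,L=stack();s,_=ctrl.capture("side")
k=(L[...,1]<-120)&(L[...,1]>-196)&(abs(L[...,0]+18)<7)&(L[...,2]>30)&(L[...,2]<140)
P=L[k];print(len(P));print('handle slope',np.polyfit(P[:,1],P[:,2],1),'z',np.median(P[:,2]))
cv2.imwrite("pics/c5.png",np.vstack([cv2.resize(p[185:265,225:365],(800,320)),cv2.resize(s[190:310,200:400],(800,280),interpolation=cv2.INTER_CUBIC)]))
```

```text
t 17.8 tab mm [ -19.2 -312.3  168.2] turn left(tool) [-0.001   0.0035 -0.0049] F tab [-0.9  0.1 -0.7] w 0.0
206
handle slope [-2.29138268e-02  4.08352219e+01] z 44.7016692471866
```

View pics/c5.png

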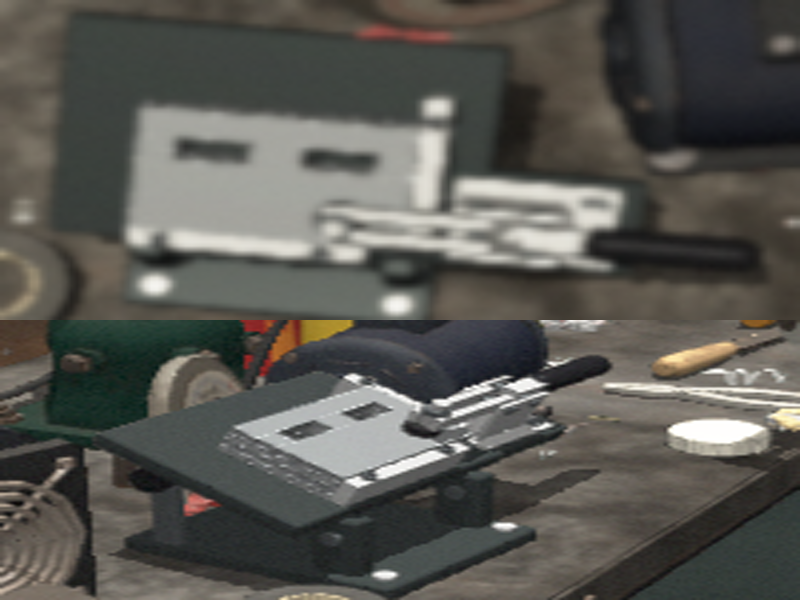

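The stack (130–435, 105–255 in the upper half) is square in the corner. The pad rests on it at (335,220), and the handle is flat with a slope of about 0.02 rad. Handing in.

```bash
python3 -c "
from plant import ctrl
print(ctrl.sign_off())"
```

```text
the job is handed in; nothing more can be done
None
```

The four plates are squared in the corner by camera check, the clamp is closed on them with its handle about 0.02 rad from flat, and I handed the job in at about 18 s; no verdict was returned.

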